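# Bolt a footstool's foot home with the hex driver

### The arm

A 6-joint arm with a two-finger parallel gripper is mounted at the origin on the work surface. World frame = base frame: x ahead of the robot, y to its left, z up, the work surface at z = 0. Lengths are in m, angles in degrees, forces in N, time in s.
With the tool pointing down it reaches from about 0.325 to 0.9 m from the base axis. Payload 3.5 kg.
Tool frame: the origin (TCP) lies midway between the tips of the shut fingers; the grasp point (between the pads) lies manip.tcp_to_grasp behind it (manip.tcp_to_grasp is the distance from the TCP to the grasp point, in m); y points along the fingers, z is the direction in which the jaws open and shut, and the axes are right-handed (so a half turn about y gives the same grasp; the last joint's range is limited). The gripper opens to 85 mm and grips with 20 to 120 N. Pads are 22 mm wide; open, the fingers measure 114 mm over their backs; the gripper's body (76 mm by 85 mm) begins 54 mm behind the grasp point. The pads swing forward as they close: fully open they stand 13 mm farther back than shut.
Start: joints at [-71.299, 15.837, -1.513, 72.651, 0, 84.076], TCP at [0.26, -0.568, 0.231] pointing down, gripper open.
Joint ranges: [-178.77, 178.77], [-48.84, 107.48], [-61.69, 71.31], [-111.58, 123.2], [-90, 87.43], [-180, 180]. Speed limits (degrees/s): [147.25, 147.25, 180, 180, 180, 180].

### API

Orientations are given as a 3x3 rotation matrix whose columns are the frame's x, y, z axes.
In Python, from station import manip gives the robot as it stands. Calls block until the motion is done:
- manip.goto(position, orientation): joint-space move of the TCP to a pose.
- manip.servo_line(position, frame=None, feed=0.15): straight line of the TCP; frame=None keeps the orientation; feed is the mean speed in m/s.
- manip.movej(angles): joint-space move.
- manip.set_gripper(opening): opening from 0.0 (shut) to 1.0 (fully open); the grip force is fixed at half the most; returns when the fingers have stopped.
- manip.dwell(seconds).
- manip.ik(position, orientation): joint angles nearest the present ones, or None.
- manip.grab_frame(name): name is "scene" or "top" or "wrist"; returns (picture, depth): 384x512x3 uint8, blue, green, red; 384x512 float32, m along the optical axis (not along the pixel's ray), 0 where there is no reading.
- manip.camera_info(name): a dict with "camera_matrix" (3x3 intrinsics, pixels), "pose" (4x4, takes a point from camera to world coordinates); the wrist camera has in their place "mount" (4x4, takes a point from camera to tool coordinates, whose origin is the TCP and whose axes are the tool frame's). Camera axes: x right, y down, z forward; pixel columns grow to the right and rows downward; lengths in m; the calibration is good to about 2 mm. The wrist camera is an equidistant fisheye: a pixel r from the principal point sees the ray r / f radians off the axis. A picture is of the moment at which its call begins: read the wrist's pose just before it. camera_info takes no time and is no camera call.
A pose or a line that the arm cannot do raises manip.MotionError and nothing moves.
- manip.close_job(): hands the job in, once; it reports no verdict.
Trained networks look in the newest picture that a camera, given by its name, has taken for a name from the list of things; names that differ only in an ending like _2 or _b are one class to them, and where a whole thing is asked for, a point or a joint stands for the part that bears it (a point fixed in the world has none). Each returns a list of dicts, best first, with "conf" (0 to 1); they miss things now and then, are a little off and sometimes report something else, mostly with a low value. They report only what shows in the picture. A call takes as long as a camera call. They do not tell look-alikes from the thing itself.
- manip.find_in(camera, label): "pixel" ([row, column] in pixels, amid what is visible of it).
- manip.tip_of(camera, label): "pixel" ([row, column] in pixels: a listed point, or the origin of a listed thing).
Readings, each from a call of its own:
- manip.get_time(): time.
- manip.get_qpos(): joint angles.
- manip.get_joint_velocities(): joint speeds.
- manip.get_effort(): joint torques, N m.
- manip.get_ee_pos(): TCP position.
- manip.get_eef_rot(): TCP orientation.
- manip.get_force(): force on the tool from outside, world axes, zero at the start.
- manip.get_torque(): the same for the moment, N m.
- manip.get_opening(): opening from 0.0 (shut) to 1.0 (fully open).
Only numpy, scipy, OpenCV 4.12 (cv2) and the standard library are available. Lean on these libraries where they do the work, as an engineer would, in place of code of your own. Each camera call takes 0.05 s, during which the arm holds its last target. There are 200 camera calls.

### The job

One foot of the upturned footstool has no black glide yet, and the bolt sunk in that foot is still loose. Take the largest hex driver from the stand, feel for the bolt's socket with only a light push, turn the bolt clockwise, regripping as needed, until it just comes up tight (do not strain it), and put the driver back in its hole. Leave the other drivers and the things lying about where they are.

Things in the scene. Friction and masses are not known exactly. Their poses are not given: they have to be found in the camera images.
- stool: Low footstool lying upside down on its brown cushion, 340 x 300 mm, four beech feet 58 mm square, soles up 171 mm above the table at x = +-120, y = +-100 mm of its frame (origin: centre of its underside; z up). It stays in place but its foam sinks 1 mm per 10 N of push; 20 N is too much. Three feet carry a black glide (40 mm across, 5 mm high); the one at (-120, +100) has an open recess.
- recess (a point): Centre of the recess's mouth, level with the sole. Recess 34 mm across, 26 mm deep. The bolt in it sits 3 to 5 mm off this axis (to which side is unknown) and does not shift; which way its hex points is unknown. Head 20 mm across, flat top 9 mm below this point when home (up to 0.9 mm higher while loose); hex socket 10.8 mm across flats, 13 mm deep, about 0.1 rad of play round the driver.
- bolt (a joint): Turning angle of the loose bolt, rad: 0 is home, hard against its stop; negative is how far it still has to go (at the start 2.4 to 3.4 rad). It turns home clockwise seen from above, takes about 0.1 N m, stays where it is left and sinks 1.75 mm a turn. It binds sharply at 0; much over 0.4 N m strains it. The angle does not tell which way the hex points.
- stand: Fixed plywood block 200 x 56 mm, 64 mm high, with three hex drivers standing in a row along its x axis, 62 mm apart. Origin: centre of its underside; z up.
- hole0 (a point): Centre of the mouth of the stand's hole at x = -62 mm, on its top face: round, 16.5 mm across, 62 mm deep. Each hole starts with one driver in it, in any order, handle resting on the block.
- hole1 (a point): Centre of the mouth of the stand's hole in the middle, on its top face: round, 16.5 mm across, 62 mm deep. Each hole starts with one driver in it, in any order, handle resting on the block.
- hole2 (a point): Centre of the mouth of the stand's hole at x = +62 mm, on its top face: round, 16.5 mm across, 62 mm deep. Each hole starts with one driver in it, in any order, handle resting on the block.
- key_grip (a point): Centre of the handle of the largest hex driver (widest handle), the one for this bolt: black square handle 26 x 26 mm, 50 mm high, faces along the x and y axes of this frame, z up; below it a dark steel hex shaft, 10 mm across flats, 60 mm long. 0.10 to 0.17 kg. At the start the handle rests on the stand, its faces parallel to the stand's sides, this point 89 mm above the table.
- key_tip (a point): Lowest point of that driver's rounded (ball) end, 85 mm below the centre of its handle. The ball is 9.8 mm across; a bevelled hex (9.2 mm across flats) begins 4 mm above this point and the full hex, with its corners 13.4 mm across, 6.5 mm above it.
- key: The same driver; origin at its tip, z up towards the handle. Height 110 mm.
- spoon: Steel spoon; origin at the centre of its underside. To be left alone.
- mug: White mug, 80 mm across, 92 mm high; origin at the centre of its underside. To be left alone.
- spare_foot: Spare beech foot lying on its side, 70 x 58 x 58 mm; origin at the centre of its underside. To be left alone.
- glide: Loose black glide, 40 mm across, 16 mm high; origin at the centre of its underside. To be left alone.
- key_mid: Middle-sized hex driver in the stand (handle 21 mm square, 42 mm high; origin at its tip). To be left alone.
- key_small: Smallest hex driver in the stand (handle 17 mm square, 36 mm high; origin at its tip). To be left alone.
Not all that is in view belongs to the job. Of the things shaped like the stand, the plywood one is meant.

How it is judged (in metres and radians):
On the way, in this order (a step that is already met when the one before it is completed fails the run):
1. the driver's tip is seated deep in the bolt's hex socket (horizontal distance between key_tip and recess below 0.008 m and z of key_tip in the frame of recess between -0.0245 and -0.018 m and angle between key_grip's own z axis and vertical below 0.15 rad), for 0.2 s.
2. the bolt has been turned home (value of joint bolt above -0.12 rad), for 0.2 s.
At the end, for the whole second after the job is handed in: The bolt is within 0.12 rad of its stop (joint bolt above -0.12), and the largest driver stands still and upright (within 5 degrees) in a hole of the stand, its tip within 10 mm of the table and 5 mm of the hole's axis, with the robot clear of everything (value of joint bolt above -0.12 rad and (horizontal distance between key_tip and hole0 below 0.005 m or horizontal distance between key_tip and hole1 below 0.005 m or horizontal distance between key_tip and hole2 below 0.005 m) and z of key_tip in the frame of stand below 0.01 m and angle between key_grip's own z axis and vertical below 0.09 rad and linear speed of key below 0.02 m/s); the robot touches nothing.
It fails at once if the footstool is pressed down into its cushion by more than 2 mm (20 N) (height (world z) of recess below 0.169 m).
It fails at once if the bolt is strained: the driver's tip bears on it with more than 120 N in all (contact force between key and stool above 120 N).
It fails at once if a thing on the table is moved by more than 30 mm (distance of any of spoon, mug, spare_foot, glide from where it was at the start of the episode above 0.03 m).
It fails at once if another driver is disturbed (moved by more than 15 mm) (distance of any of key_mid, key_small from where it was at the start of the episode above 0.015 m).
It also fails if it takes over 72 s, if anything falls off the work surface, if the arm or the gripper's body presses on something with over 40 N, if the wrist force passes 120 N, or if a joint passes its speed limit or range.

## Working session

There is one attempt and no reset: what is moved stays moved. The work goes in short steps, each a Python script; the robot and the scene stay as the last script left them, time stands still between calls to the robot, and variables do not carry over. Pictures are saved under pics/ and viewed, about 8 in all and at most 12, crops included, and the job is handed in when it is done.

```bash
mkdir -p pics; ls; python3 - <<'E'
from station import manip
import cv2,numpy as np
for n in("scene","top"):
    p,d=manip.grab_frame(n); cv2.imwrite(f"pics/{n}0.png",p); np.save(f"pics/{n}0.npy",d)
    i=manip.camera_info(n); print(n,i["camera_matrix"],i["pose"])
    for l in("stand","key_grip","stool","recess","hole0","hole1","hole2","mug"):
        print(l,[(np.round(r["pixel"]).tolist(),round(r["conf"],2)) for r in manip.tip_of(n,l)[:4]])
print(manip.camera_info("wrist"),manip.tcp_to_grasp,manip.get_time(),manip.get_eef_rot())
a=cv2.imread("pics/scene0.png");b=cv2.imread("pics/top0.png")
E
```

```text
pics
scene [[432.11628143   0.         254.08745395]
 [  0.         432.11628143 193.05775453]
 [  0.           0.           1.        ]] [[-0.44822551  0.59172267 -0.67004342  1.25731759]
 [ 0.89371275  0.31278973 -0.32162106  0.47204919]
 [ 0.01927223 -0.74298511 -0.66903043  0.93700229]
 [ 0.          0.          0.          1.        ]]
stand [([194.0, 353.0], 0.59)]
key_grip [([262.0, 321.0], 0.6)]
stool [([240.0, 155.0], 0.65)]
recess [([161.0, 146.0], 0.59), ([263.0, 323.0], 0.48)]
hole0 [([255.0, 331.0], 0.98), ([167.0, 362.0], 0.92), ([270.0, 324.0], 0.73), ([180.0, 356.0], 0.73)]
hole1 [([255.0, 331.0], 0.98), ([167.0, 362.0], 0.92), ([270.0, 324.0], 0.73), ([180.0, 356.0], 0.73)]
hole2 [([255.0, 331.0], 0.98), ([167.0, 362.0], 0.92), ([270.0, 324.0], 0.73), ([180.0, 356.0], 0.73)]
mug [([336.0, 330.0], 0.86), ([270.0, 330.0], 0.23)]
top [[405.30466314   0.         245.24438286]
 [  0.         405.30466314 185.80866923]
 [  0.           0.           1.        ]] [[ 0.01751792 -0.99485817  0.09975137  0.30363786]
 [-0.99982907 -0.01802009 -0.00413537  0.06969831]
 [ 0.005911
[... 665 characters left out ...]
.0], 0.81)]
{'camera_matrix': array([[297.31863964,   0.        , 256.46633471],
       [  0.        , 297.31863964, 189.15298365],
       [  0.        ,   0.        ,   1.        ]]), 'mount': array([[ 4.34475832e-04,  9.46524054e-01,  3.22632961e-01,
        -8.21426626e-02],
       [ 5.13419942e-04, -3.22633160e-01,  9.46523946e-01,
        -1.42288075e-01],
       [ 9.99999774e-01, -2.45595583e-04, -6.26140635e-04,
         4.74602641e-04],
       [ 0.00000000e+00,  0.00000000e+00,  0.00000000e+00,
         1.00000000e+00]])} 0.0187 0.9 [[-9.09046690e-01  1.31917810e-05  4.16694272e-01]
 [-4.16694272e-01 -3.36627874e-05 -9.09046689e-01]
 [ 2.03514583e-06 -9.99999999e-01  3.60979850e-05]]
```

```bash
python3 - <<'E'
import cv2,numpy as np
a=cv2.imread("pics/scene0.png");b=cv2.imread("pics/top0.png")
cv2.imwrite("pics/top_v.png",cv2.resize(b[70:330,90:410],None,fx=2.4,fy=2.3,interpolation=cv2.INTER_CUBIC)[:600])
cv2.imwrite("pics/scene_v.png",cv2.resize(a,(780,585)))
E
```

```text
(no output)
```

View pics/top_v.png

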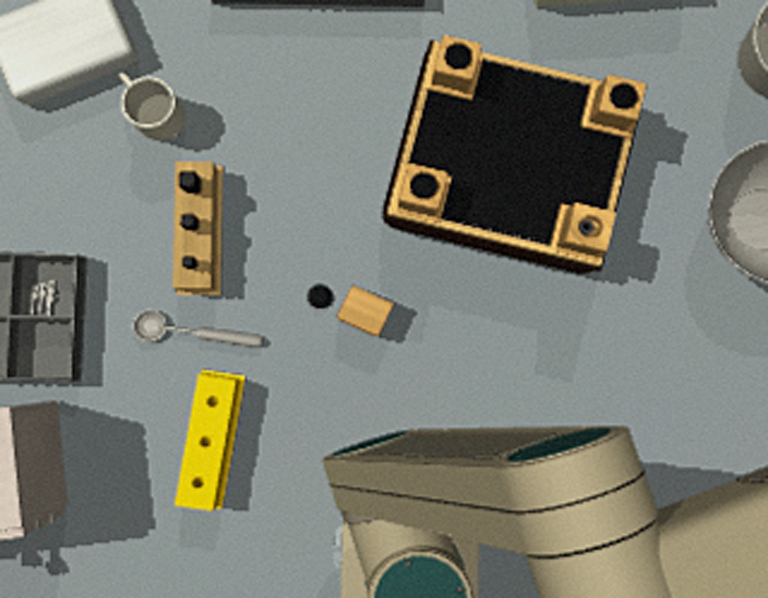

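View pics/scene_v.png

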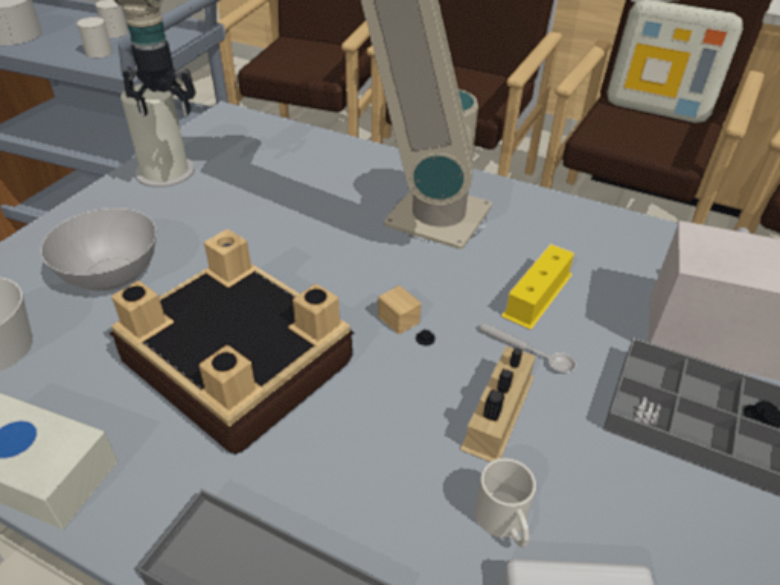

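View: the plywood stand is at top-view (197,225), with drivers at (189,181), (189,221) and (189,262). The widest handle is the one nearest the mug, image pixel ≈(149,169). The yellow block at (210,440) is an empty decoy. The recess foot is at (589,228), image pixel ≈(169,335); the other three feet have black glides.

```bash
cat > h.py <<'E'
from station import manip
import cv2,numpy as np
def ray(n,pix,pose=None):
    i=manip.camera_info(n);K=np.array(i["camera_matrix"]);r,c=pix
    v=np.array([(c-K[0,2])/K[0,0],(r-K[1,2])/K[1,1],1.])
    if n=="wrist":
        th=np.hypot(v[0],v[1]); s=np.sin(th)/max(th,1e-9); v=np.array([v[0]*s,v[1]*s,np.cos(th)])
        T=pose@np.array(i["mount"])
    else: T=np.array(i["pose"])
    return T[:3,3],T[:3,:3]@v
def at_z(n,pix,z,pose=None):
    o,d=ray(n,pix,pose); return o+d*(z-o[2])/d[2]
def proj(n,P,pose=None):
    i=manip.camera_info(n);K=np.array(i["camera_matrix"]);T=(pose@np.array(i["mount"])) if n=="wrist" else np.array(i["pose"])
    p=T[:3,:3].T@(np.array(P)-T[:3,3])
    if n=="wrist":
        r=np.hypot(p[0],p[1]);th=np.arctan2(r,p[2]);u=p[:2]/max(r,1e-9)*th
    else: u=p[:2]/p[2]
    return np.array([u[1]*K[1,1]+K[1,2],u[0]*K[0,0]+K[0,2]])
def wpose():
    T=np.eye(4);T[:3,3]=manip.get_ee_pos();T[:3,:3]=manip.get_eef_rot();return T
def down(a):  # jaw axis (tool z) at world angle a deg, fingers down
    a=np.radians(a);z=np.array([np.cos(a),np.sin(a),0]);y=np.array([0,0,-1.]);return np.column_stack([np.cross(y,z),y,z])
E
python3 - <<'E'
from h import *
f=np.load("pics/top0.npy")
img=cv2.imread("pics/top0.png")
i=manip.camera_info("top");K=i["camera_matrix"];T=i["pose"]
r,c=np.mgrid[:384,:512];P=np.stack([(c-K[0,2])/K[0,0]*f,(r-K[1,2])/K[1,1]*f,f],-1)@T[:3,:3].T+T[:3,3]
z=P[...,2]
# stand region
def box(r0,r1,c0,c1,zl,zh):
    m=np.zeros_like(f,bool);m[r0:r1,c0:c1]=1;m&=(z>zl)&(z<zh)&(f>0);return P[m]
s=box(138,202,160,185,.055,.072);print("standtop",cv2.minAreaRect((s[:,:2]*1000).astype(np.float32)),s[:,2].mean(),len(s))
for r0,r1 in((140,158),(158,174),(176,192)):
    k=box(r0,r1,160,182,.085,.13);print("key",cv2.minAreaRect((k[:,:2]*1000).astype(np.float32)),np.median(k[:,2]),k.mean(0),len(k))
# feet
for n,(rr,cc) in dict(fl=(94,281),fr=(112,350),bl=(150,266),rec=(168,335.5)).items():
    k=box(int(rr)-13,int(rr)+14,int(cc)-13,int(cc)+14,.155,.19);print(n,at_z("top",(rr,cc),.171),cv2.minAreaRect((k[:,:2]*1000).astype(np.float32)),np.median(k[:,2]))
print("tablez",np.median(z[200:230,200:230]))
# dark centroid of glides
for n,(rr,cc) in dict(fl=(94,281),fr=(112,350),bl=(150,266)).items():
    sub=img[rr-9:rr+10,cc-9:cc+10].max(2)<60
    q=np.argwhere(sub).mean(0)+[rr-9,cc-9];print(n,at_z("top",q,.175))
for l in("spoon","mug","spare_foot","glide"):
    q=manip.tip_of("top",l)[:1];print(l,q and at_z("top",q[0]["pixel"],0))
E
```

```text
standtop ((512.381591796875, 334.73248291015625), (197.0842742919922, 57.12329864501953), 0.8060798645019531) 0.06515549739821035 706
key ((573.604736328125, 335.12567138671875), (26.902917861938477, 25.164325714111328), 1.7838813066482544) 0.11422086587365432 [0.57209988 0.33373469 0.11085606] 73
key ((511.5039367675781, 333.3485412597656), (19.961328506469727, 18.612262725830078), 0.8701972961425781) 0.10634705602803973 [0.5104679  0.33298415 0.10368808] 41
key ((448.9773254394531, 333.1168212890625), (16.174964904785156, 15.921858787536621), 1.9617490768432617) 0.09965104957205062 [0.44962264 0.33222042 0.09815505] 28
fl [ 0.75385399 -0.05194564  0.171     ] ((752.4505615234375, -50.366607666015625), (56.99160385131836, 58.8978271484375), 76.82684326171875) 0.17400732972395838
fr [ 0.69568871 -0.28639788  0.171     ] ((696.942626953125, -282.83502197265625), (58.516170501708984, 59.111900329589844), 78.09945678710938) 0.17310194560129477
bl [ 0.55981806 -0.00332577  0.171     ] ((558.2116088867188, -3.8107643127441406), (57.029144287109375, 59.20905685424805), 76.80773162841797) 0.17382120949281576
rec [ 0.50317666 -0.23630329  0.171     ] ((502.8282470703125, -237.42303466796875), (59.328765869140625, 58.518028259277344), 77.28839111328125) 0.17158895866384416
tablez 0.0013599339605508964
fl [ 0.75066322 -0.05177156  0.175     ]
fr [ 0.69629152 -0.28369442  0.175     ]
bl [ 0.56324928 -0.00722959  0.175     ]
spoon [0.34835273 0.32639311 0.        ]
mug [0.69962271 0.40634391 0.        ]
spare_foot [0.3740181  0.07446209 0.        ]
glide [0.41863002 0.14926044 0.        ]
```

```bash
python3 - <<'E'
from h import *
np.set_printoptions(precision=1,suppress=True)
for nm,p in(("key",[.5736,.3345,.0703]),("keyhi",[.5736,.3345,.3]),("rec",[.503,-.237,.217]),("rechi",[.503,-.237,.3])):
    for a in(1,91,181,271):
        print(nm,a,manip.ik(p,down(a)))
p=manip.ik([.5736,.3345,.25],down(91));t=manip.get_time()
manip.movej(p);print(manip.get_time()-t)
T=wpose();im,d=manip.grab_frame("wrist");cv2.imwrite("pics/w1.png",cv2.resize(im,(768,576)));np.save("pics/w1.npy",d)
print(T[:3,3],proj("wrist",[.5736,.335,.114],T), [ (q["pixel"],q["conf"],at_z("wrist",q["pixel"],.089,T)) for q in manip.tip_of("wrist","key_grip")[:3]],manip.get_time())
E
```

```text
key 1 [ 24.7  26.4  -7.   56.7   0.  113.7]
key 91 [24.7 26.4 -7.  56.7  0.  23.7]
key 181 [ 24.7  26.4  -7.   56.7   0.  -66.3]
key 271 [  24.7   26.4   -7.    56.7    0.  -156.3]
keyhi 1 [ 24.7  18.5  10.2  81.7   0.  113.7]
keyhi 91 [24.7 18.5 10.2 81.7  0.  23.7]
keyhi 181 [ 24.7  18.5  10.2  81.7   0.  -66.3]
keyhi 271 [  24.7   18.5   10.2   81.7    0.  -156.3]
rec 1 [-31.9   9.3 -11.4  69.2   0.   57.1]
rec 91 [-31.9   9.3 -11.4  69.2   0.  -32.9]
rec 181 [ -31.9    9.3  -11.4   69.2    0.  -122.9]
rec 271 [-31.9   9.3 -11.4  69.2   0.  147.1]
rechi 1 [-31.9   7.2  -3.9  78.9   0.   57.1]
rechi 91 [-31.9   7.2  -3.9  78.9   0.  -32.9]
rechi 181 [ -31.9    7.2   -3.9   78.9    0.  -122.9]
rechi 271 [-31.9   7.2  -3.9  78.9   0.  147.1]
3.3333
[0.6 0.3 0.3] [178.2 258.5] [([168.9, 257.5], 0.96, array([0.6, 0.3, 0.1])), ([30.6, 119.7], 0.68, array([0.4, 0.2, 0.1]))] 4.5333
```

View pics/w1.png

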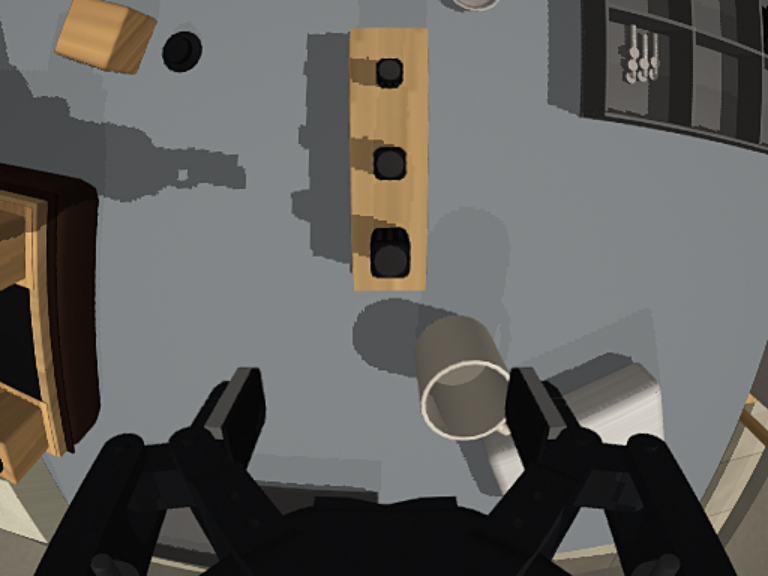

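Widest handle is at (390,255) in the view, next to the mug; that is the large driver, and the approach is clear.

```bash
python3 - <<'E'
from h import *
np.set_printoptions(precision=4,suppress=True)
T=wpose();d=np.load("pics/w1.npy");print(T)
def cloud(r0,r1,c0,c1,zl,zh):
    out=[]
    i=manip.camera_info("wrist");o,M=T@np.array(i["mount"])@np.array([0,0,0,1]),0
    for r in range(r0,r1):
        for c in range(c0,c1):
            if d[r,c]>0:
                o,v=ray("wrist",(r,c),T); 
                cam=(T@np.array(i["mount"]))[:3,2]
                p=o+v*d[r,c]/(v@cam)
                if zl<p[2]<zh: out.append(p)
    return np.array(out)
k=cloud(140,195,235,290,.105,.125);print(len(k),k.mean(0),cv2.minAreaRect((k[:,:2]*1000).astype(np.float32)))
k=cloud(92,125,240,280,.098,.115);print(len(k),k.mean(0),cv2.minAreaRect((k[:,:2]*1000).astype(np.float32)))
k=cloud(15,200,225,295,.055,.072);print(len(k),k.mean(0),cv2.minAreaRect((k[:,:2]*1000).astype(np.float32)))
q=manip.tip_of("wrist","key_grip")[0]["pixel"];print(at_z("wrist",q,.089,T))
E
```

```text
[[ 0.9999  0.     -0.0163  0.574 ]
 [ 0.0163 -0.0001  0.9999  0.3339]
 [ 0.     -1.     -0.0001  0.25  ]
 [ 0.      0.      0.      1.    ]]Traceback (most recent call last):
  File "<stdin>", line 15, in <module>
  File "<stdin>", line 10, in cloud
  File "h.py", line 4, in ray
    i=manip.camera_info(n);K=np.array(i["camera_matrix"]);r,c=pix
ValueError: time passes only in moves, steps and waits
```

```bash
sed -i 's/^def ray/_C={}\ndef info(n):\n    if n not in _C:_C[n]=manip.camera_info(n)\n    return _C[n]\ndef ray/; s/i=manip.camera_info(n)/i=info(n)/' h.py
cat >> h.py <<'E'
def wcloud(d,T,r0,r1,c0,c1,zl,zh):
    cam=(T@np.array(info("wrist")["mount"]))[:3,2];out=[]
    for r in range(r0,r1):
        for c in range(c0,c1):
            if d[r,c]>0:
                o,v=ray("wrist",(r,c),T);p=o+v*d[r,c]/(v@cam)
                if zl<p[2]<zh: out.append(p)
    return np.array(out)
E
python3 - <<'E'
from h import *
np.set_printoptions(precision=4,suppress=True)
T=wpose();d=np.load("pics/w1.npy")
for a in((140,195,235,290,.105,.125),(92,125,240,280,.098,.115),(15,200,225,295,.055,.072)):
    k=wcloud(d,T,*a);print(len(k),k.mean(0),cv2.minAreaRect((k[:,:2]*1000).astype(np.float32)))
q=manip.tip_of("wrist","key_grip")[0]["pixel"];print(at_z("wrist",q,.089,T),manip.get_force(),manip.get_torque())
E
```

```text
684 [0.5675 0.3363 0.1131] ((568.6158447265625, 336.4923400878906), (25.731033325195312, 26.069259643554688), 1.8603934049606323)
448 [0.5068 0.3351 0.1053] ((506.70770263671875, 335.5045166015625), (20.610721588134766, 21.487577438354492), 1.1858733892440796)
7229 [0.4991 0.3347 0.0637] ((506.94183349609375, 335.00750732421875), (200.58567810058594, 56.57925796508789), 1.129412055015564)
[0.5708 0.3341 0.089 ] [ 0.8478 -1.0283 -0.3979] [0.0417 0.001  0.0468]
```

```bash
python3 - <<'E'
from h import *
np.set_printoptions(precision=4,suppress=True)
R=down(91.15)
manip.goto([.5695,.336,.15],R)
manip.servo_line([.5695,.336,.0690],feed=.1)
print(manip.get_force(),manip.get_ee_pos())
manip.set_gripper(0.0);print(manip.get_opening(),manip.get_force(),manip.get_torque())
manip.servo_line([.5695,.336,.17],feed=.12)
print(manip.get_ee_pos(),manip.get_opening(),manip.get_force(),manip.get_time())
im,d=manip.grab_frame("wrist");cv2.imwrite("pics/w2.png",im[150:,:]);cv2.imwrite("pics/w2f.png",im);np.save("pics/w2.npy",d)
E
```

```text
[-0.1784 -0.2759 -1.1676] [0.5702 0.3364 0.0698]
0.2944537747491334 [-0.336  -0.1429  1.5008] [-0.0014  0.0068 -0.0417]
[0.5687 0.3356 0.1688] 0.29433497333170777 [ 0.6492 -0.774  -1.9422] 7.5917
```

View pics/w2f.png

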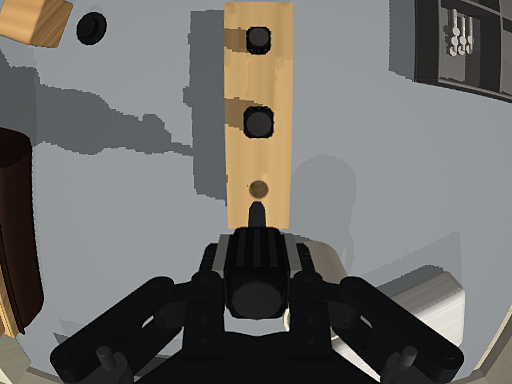

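```bash
python3 - <<'E'
from h import *
np.set_printoptions(precision=4,suppress=True)
T=wpose();im=cv2.imread("pics/w2f.png");d=np.load("pics/w2.npy")
print(T[:3,3],"pred tip",proj("wrist",T[:3,3]+[0,0,-.0658],T))
print("hole",at_z("wrist",(189,258),.064,T), "tipof",[(q["pixel"],q["conf"]) for q in manip.tip_of("wrist","key_tip")[:2]],[(q["pixel"],at_z("wrist",q["pixel"],.064,T)) for q in manip.tip_of("wrist","hole0")[:3]])
k=wcloud(d,T,195,228,245,270,.08,.15)
for z in np.arange(.1,.14,.005):
    s=k[(k[:,2]>z)&(k[:,2]<z+.005)]
    if len(s):print(round(z,3),len(s),s.min(0),s.max(0))
print(k[:,2].min())
c=im[150:250,215:300];cv2.imwrite("pics/w2c.png",cv2.resize(c,None,fx=6,fy=6,interpolation=cv2.INTER_CUBIC))
E
```

```text
[0.5686 0.3355 0.1685] pred tip [205.593  257.5607]
hole [0.5684 0.336  0.064 ] tipof [([208.1, 257.7], 0.64)] [([41.5, 253.7], array([0.4426, 0.33  , 0.064 ])), ([114.6, 256.9], array([0.5037, 0.3338, 0.064 ])), ([192.6, 257.7], array([0.5717, 0.3358, 0.064 ]))]
0.105 15 [0.5633 0.33   0.1063] [0.567  0.3395 0.1099]
0.11 38 [0.5629 0.3293 0.1106] [0.5682 0.3402 0.115 ]
0.115 40 [0.5628 0.3294 0.115 ] [0.568 0.34  0.12 ]
0.12 44 [0.5627 0.3295 0.12  ] [0.5683 0.3406 0.1249]
0.125 51 [0.5626 0.3291 0.125 ] [0.5683 0.3405 0.13  ]
0.13 54 [0.5629 0.3291 0.1301] [0.5686 0.3404 0.135 ]
0.135 46 [0.5628 0.3292 0.1351] [0.5677 0.3402 0.1398]
0.14 51 [0.5626 0.3293 0.1401] [0.567  0.3401 0.1446]
0.10634188111808657
```

View pics/w2c.png

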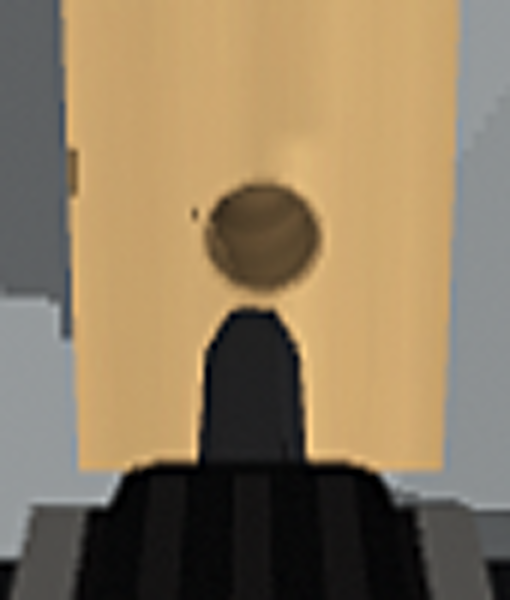

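```bash
python3 - <<'E'
from h import *
np.set_printoptions(precision=4,suppress=True)
manip.servo_line([.5695,.336,.33],feed=.2)
q=manip.ik([.503,-.237,.33],down(231));print(q)
manip.movej(q);
manip.servo_line([.503,-.237,.171+.040+.066],feed=.15)
manip.dwell(.2)
T=wpose();im,d=manip.grab_frame("wrist");cv2.imwrite("pics/w3f.png",im);np.save("pics/w3.npy",d)
print(T[:3,3],proj("wrist",T[:3,3]+[0,0,-.066],T),"pred rec",proj("wrist",[.503,-.237,.171],T),[(q["pixel"],q["conf"],at_z("wrist",q["pixel"],.171,T)) for q in manip.tip_of("wrist","recess")[:2]])
print(manip.get_time(),manip.get_force(),manip.get_torque())
c=im[130:255,200:320];cv2.imwrite("pics/w3c.png",cv2.resize(c,None,fx=4.8,fy=4.8,interpolation=cv2.INTER_CUBIC))
E
```

```text
[ -31.8898    6.775    -0.8412   82.3838    0.     -172.8898]
[ 0.5038 -0.2375  0.2786] [204.4529 255.1901] pred rec [188.1767 255.5614] [([189.8, 259.6], 0.59, array([ 0.4996, -0.2388,  0.171 ]))]
12.375 [-0.0341 -0.1042 -1.0483] [ 0.0304  0.0121 -0.0119]
```

View pics/w3c.png

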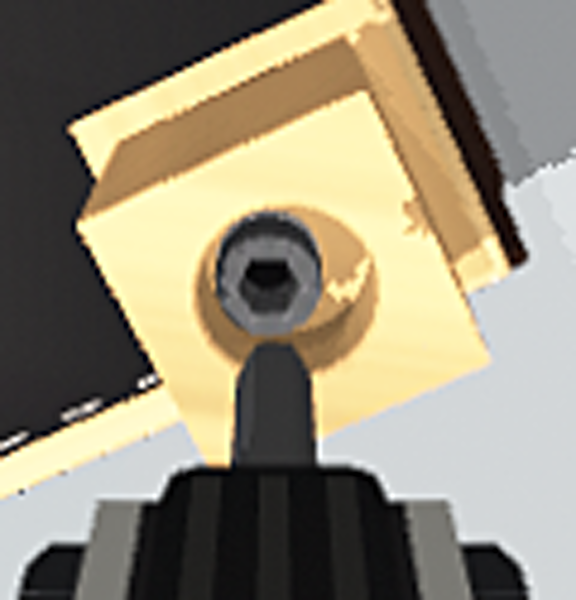

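The socket is clearly visible: hex centre at crop (266,286), image pixel ≈(189.2,255.0). It sits left of the recess centre at crop (286,289). Flats are at image top and bottom, so the driver's hex is already nearly aligned.

```bash
python3 - <<'E'
from h import *
np.set_printoptions(precision=4,suppress=True)
p=np.array([manip.get_ee_pos() for _ in range(3)]);print(p);R=manip.get_eef_rot();print(R-down(231));print(np.array(manip.get_qpos()))
T=np.eye(4);T[:3,:3]=down(231);T[:3,3]=[.503,-.237,.277]
def tool(P): return T[:3,:3].T@(P-T[:3,3])
print("socket tool",tool(at_z("wrist",(189.2,255.0),.1625,T)),"recess",tool(at_z("wrist",(130+289.5/4.8-.5,200+286.5/4.8-.5),.171,T)))
print("pred ball centre px nominal",proj("wrist",T[:3,3]-[0,0,.061],T),"shaft",proj("wrist",T[:3,3]-[0,0,.04],T))
d=np.load("pics/w3.npy");k=wcloud(d,T,195,235,240,275,.2,.26)
for z in np.arange(.21,.245,.005):
    s=k[(k[:,2]>z)&(k[:,2]<z+.005)]
    if len(s):
        s=np.array([tool(x) for x in s]);print(round(z,3),len(s),s[:,[0,2]].min(0),s[:,[0,2]].max(0))
print(k[:,2].min())
k=wcloud(d,T,180,200,240,275,.1,.167);print(len(k),np.percentile(k[:,2],[5,50,95]))
k=wcloud(d,T,150,230,200,300,.167,.18);print("sole",np.median(k[:,2]))
E
```

```text
[[ 0.5036 -0.2374  0.2782]
 [ 0.5036 -0.2374  0.2782]
 [ 0.5036 -0.2374  0.2782]]
[[ 0.      0.0018 -0.    ]
 [ 0.     -0.0011  0.    ]
 [-0.0021  0.     -0.0003]]
[ -31.8903    7.6002   -6.0344   76.2459   -0.0002 -172.8876]
socket tool [ 0.0046  0.1145 -0.0003] recess [0.0023 0.106  0.0034]
pred ball centre px nominal [206.7295 255.1352] shaft [218.5186 255.0147]
0.215 23 [-0.0048 -0.0037] [-0.0003  0.0065]
0.22 41 [-0.0049 -0.0044] [0.0003 0.0064]
0.225 40 [-0.0052 -0.0043] [0.0002 0.0063]
0.23 45 [-0.0051 -0.0042] [0.0006 0.0069]
0.235 52 [-0.0048 -0.0047] [0.0007 0.0068]
0.24 52 [-0.0049 -0.0046] [0.0011 0.0066]
0.245 52 [-0.0048 -0.0044] [-0.0004  0.0065]
0.21594438617367484
653 [0.1428 0.1546 0.162 ]
sole 0.16922517353925282
```

```bash
cat >> h.py <<'E'
def fz(): return manip.get_force()[2]
def probe(p,z0,z1,step,thr,base,feed=.03):
    """step down from TCP command z0 to z1 at xy p until up-force over thr"""
    z=z0
    while z>z1:
        z=max(z-step,z1); manip.servo_line([p[0],p[1],z],feed=feed); f=fz()-base
        if f>thr: return z,f
    return z,fz()-base
E
python3 - <<'E'
from h import *
np.set_printoptions(precision=4,suppress=True)
R=down(231)
p=np.array([.503,-.237,0])+R@[.005,0,-.0014];print(p)
manip.servo_line([p[0],p[1],.240],feed=.1);manip.dwell(.2);print(manip.get_ee_pos())
b=np.mean([fz() for _ in range(3)]);t=manip.get_time()
z,f=probe(p,.240,.222,.002,2.5,b);
print(b,z,f,manip.get_ee_pos(),manip.get_force(),manip.get_time(),manip.get_time()-t)
E
```

```text
[ 0.5    -0.2328  0.    ]
[ 0.5006 -0.2332  0.2409]
-0.5874147421755108 0.222 -1.5405707112861315 [ 0.5004 -0.2331  0.2221] [ 2.1136 -0.5375 -2.128 ] 15.35 2.25
```

No contact with the head top, and the tip is about 6 mm below it, so the ball is in the socket. I'll go deeper.

```bash
python3 - <<'E'
from h import *
np.set_printoptions(precision=4,suppress=True)
p=[.5,-.2328];b=-1.2
z,f=probe(p,.222,.2158,.001,3,b)
print(z,f,manip.get_ee_pos(),manip.get_force(),manip.get_torque(),manip.get_qpos()[5],manip.get_time())
im,d=manip.grab_frame("wrist");cv2.imwrite("pics/w4c.png",cv2.resize(im[110:255,190:330],None,fx=4,fy=4,interpolation=cv2.INTER_CUBIC))
E
```

```text
0.2158 3.6520566108147534 [ 0.5003 -0.233   0.2161] [ 4.035  -2.6892  2.4521] [-0.9576 -1.0185 -0.0369] -172.68374161103776 17.1
```

View pics/w4c.png

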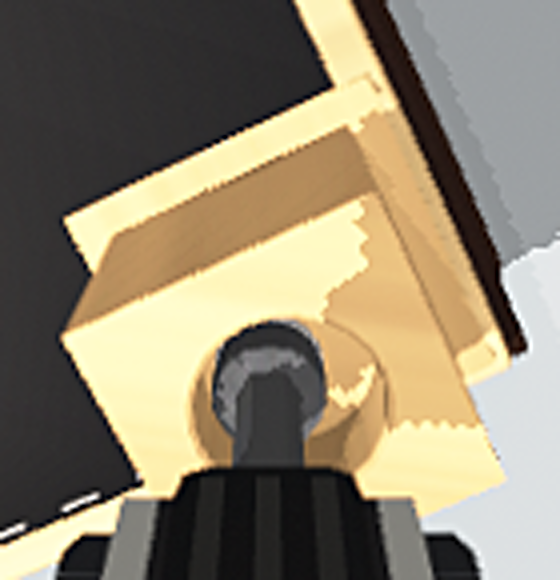

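```bash
cat >> h.py <<'E'
import json
def turn(st,steps,da,tstop,g=6e-5,sink=True):
    """st: p,z,a command state; rotate clockwise, yielding to side load"""
    log=[]
    for _ in range(steps):
        st["a"]-=da
        if sink: st["z"]-=.00175*da/360
        manip.servo_line([*st["p"],st["z"]],down(st["a"]),feed=.05)
        F=np.array(manip.get_force());M=np.array(manip.get_torque())
        st["p"]=(np.array(st["p"])+np.clip(g*F[:2],-4e-4,4e-4)).tolist()
        log.append([st["a"],*F,M[2]])
        if abs(M[2])>tstop or abs(F[2])>9 or np.hypot(*F[:2])>25: break
    json.dump(st,open("st.json","w"));return np.array(log)
E
python3 - <<'E'
from h import *
np.set_printoptions(precision=3,suppress=True)
p0=np.array([.5,-.2328])+[.0004,-.0003]
manip.servo_line([*p0,.2158],feed=.05);manip.dwell(.25);print(manip.get_force(),manip.get_torque(),manip.get_ee_pos())
st=dict(p=p0.tolist(),z=.2158,a=231.);t=manip.get_time()
print(turn(st,5,5,.25),st,manip.get_qpos()[5],t,manip.get_time()-t)
E
```

```text
[ 3.691 -2.012  1.638] [-0.862 -0.886  0.011] [ 0.5   -0.233  0.216]
[[226.      2.893  -4.127   0.161   0.105]
 [221.      2.636  -3.867   0.882   0.069]
 [216.      2.455  -2.334   0.6     0.103]
 [211.      3.225  -2.262   2.355   0.104]
 [206.      2.83   -1.854   2.488   0.036]] {'p': [0.5012423365178221, -0.23396671331471966], 'z': 0.21567847222222225, 'a': 206.0} -147.9521217719716 17.65 1.25
```

```bash
python3 - <<'E'
from h import *
np.set_printoptions(precision=3,suppress=True)
st=json.load(open("st.json"))
L=turn(st,19,5,.22);print(L[::3],L[-1])
if abs(L[-1,4])<.22:
    L=turn(st,40,2,.2);print(L[::4],L[-4:])
print(st,manip.get_qpos()[5],manip.get_ee_pos(),manip.get_torque(),manip.get_time())
E
```

```text
[[201.      1.917  -1.095   2.643   0.007]
 [186.      0.888  -1.041   2.892   0.099]
 [171.     -1.554   0.747   2.611   0.099]
 [156.     -1.192   0.911   2.165   0.046]
 [141.     -1.797   0.98    0.984   0.068]
 [126.     -0.525  -0.026   1.586   0.077]
 [111.     -0.225   0.84    1.623   0.121]] [111.     -0.225   0.84    1.623   0.121]
[[109.     -0.301   0.409   0.64    0.173]
 [101.     -0.788  -0.062   1.146   0.099]
 [ 93.      0.649  -0.192  -0.005   0.078]
 [ 85.      0.239  -0.321   1.577   0.125]
 [ 77.     -0.642  -1.095   0.833   0.072]
 [ 69.     -0.153  -0.538   1.77    0.134]
 [ 61.      0.151   0.127   1.552   0.104]
 [ 53.     -0.317  -1.222   0.782   0.114]
 [ 45.     -0.167   0.149   0.551   0.089]
 [ 37.      0.128   0.205   0.269   0.109]] [[37.     0.128  0.205  0.269  0.109]
 [35.     0.698  0.091  1.581  0.076]
 [33.     0.304  0.791  1.201  0.17 ]
 [31.    -1.213  1.123  1.153  0.237]]
{'p': [0.500716424099834, -0.23369793197094443], 'z': 0.21482777777777762, 'a': 31.0} 27.191447216628724 [ 0.501 -0.234  0.215] [ 0.131 -0.012  0.237] 33.65
```

```bash
python3 - <<'E'
from h import *
np.set_printoptions(precision=3,suppress=True)
st=json.load(open("st.json"))
manip.dwell(.2);print(manip.get_torque()[2])
print(turn(st,3,1,.27,g=0,sink=False));manip.dwell(.2);print(manip.get_torque()[2],manip.get_force(),st,manip.get_time())
E
```

```text
0.29454905670958625
[[30.    -0.128  1.078  0.339  0.344]]
0.2946253752719378 [1.197 0.471 1.674] {'p': [0.500716424099834, -0.23369793197094443], 'z': 0.21482777777777762, 'a': 30.0} 34.3
```

Tight: about 0.3 N m against 0.1 N m while running. I'll relieve the twist, withdraw and go back to the hole.

```bash
python3 - <<'E'
from h import *
np.set_printoptions(precision=4,suppress=True)
st=json.load(open("st.json"));p=st["p"]
manip.servo_line([*p,st["z"]],down(33),feed=.05);print(manip.get_torque()[2])
manip.servo_line([*p,.225],feed=.04);print(manip.get_force())
manip.servo_line([*p,.33],feed=.15)
q=manip.ik([.5695,.336,.33],down(91.15));print(q);manip.movej(q)
manip.servo_line([.5695,.336,.17],feed=.15);manip.dwell(.2)
print(manip.get_ee_pos(),manip.get_opening(),manip.get_time())
im,d=manip.grab_frame("wrist");cv2.imwrite("pics/w5.png",cv2.resize(im[150:250,215:300],None,fx=6,fy=6,interpolation=cv2.INTER_CUBIC))
E
```

```text
0.23401090365244645
[ 0.5497  0.1515 -0.6114]
[24.9424 17.9166 12.9689 85.0523  0.     23.7924]
[0.5702 0.3363 0.1712] 0.29439404321594015 39.2917
```

View pics/w5.png

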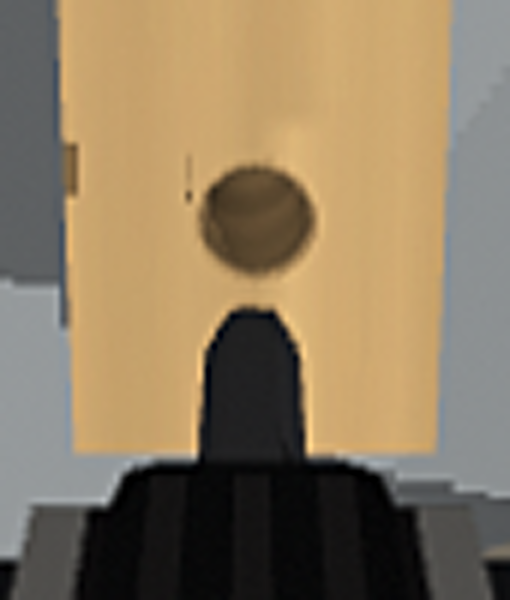

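```bash
python3 - <<'E'
from h import *
np.set_printoptions(precision=4,suppress=True)
T=np.eye(4);T[:3,:3]=down(91.15);T[:3,3]=manip.get_ee_pos();print(T[:3,3])
print(at_z("wrist",(186.25,257.6),.064,T),manip.get_force())
E
```

```text
[0.57   0.3363 0.171 ]
[0.5683 0.3365 0.064 ] [ 0.1297  1.0604 -1.6948]
```

```bash
python3 - <<'E'
from h import *
np.set_printoptions(precision=4,suppress=True)
p=[.5684,.336]
manip.servo_line([*p,.150],feed=.08);b=fz()
for z in(.135,.125,.11,.09,.075):
    manip.servo_line([*p,z],feed=.08);F=np.array(manip.get_force());print(z,F)
    if F[2]-b>6 or np.hypot(*F[:2])>12:break
else:
    z,f=probe(p,.075,.0675,.001,2.5,b);print(z,f)
print(manip.get_ee_pos(),manip.get_force(),manip.get_time())
E
```

```text
0.135 [-0.3001  0.3387 -1.6346]
0.125 [ 0.2595  0.5969 -1.2028]
0.11 [ 0.5104  1.5154 -1.4628]
0.09 [-0.0598  0.7156 -1.9554]
0.075 [ 1.4412  1.1959 -2.1881]
0.06899999999999999 2.8158893277865022
[0.5684 0.336  0.0695] [-0.8013  0.0733  1.542 ] 42.9167
```

Resting on the block at the same height as the start. I'll release and rise.

```bash
python3 - <<'E'
from h import *
manip.set_gripper(1.0)
manip.servo_line([.5684,.336,.30],feed=.12)
q=manip.ik([.48,.1,.33],down(91));manip.movej(q);manip.dwell(.3)
print(manip.get_time(),manip.get_opening(),manip.get_force())
im,d=manip.grab_frame("top");a,_=manip.grab_frame("scene");
cv2.imwrite("pics/end.png",np.hstack([cv2.resize(im[80:220,150:360],(420,400)),cv2.resize(a[130:330,60:400],(380,400))]))
f=d;i=manip.camera_info("top");K=i["camera_matrix"];T=i["pose"]
r,c=np.mgrid[:384,:512];P=np.stack([(c-K[0,2])/K[0,0]*f,(r-K[1,2])/K[1,1]*f,f],-1)@T[:3,:3].T+T[:3,3]
for r0,r1 in((138,158),(158,174),(176,192)):
    k=P[r0:r1,160:182].reshape(-1,3);k=k[(k[:,2]>.085)&(k[:,2]<.14)];print(len(k),len(k) and (cv2.minAreaRect((k[:,:2]*1000).astype(np.float32)),np.median(k[:,2])))
E
```

```text
46.9083 1.0000901549845456 [-0.4155195  -0.1986571  -0.36017592]
68 (((571.4309692382812, 334.5960693359375), (24.553789138793945, 24.92732048034668), 2.261141538619995), np.float64(0.11424663282578218))
41 (((510.72833251953125, 333.4967346191406), (18.659528732299805, 19.529991149902344), 3.9796149730682373), np.float64(0.1075478285535012))
25 (((449.9383850097656, 333.3466796875), (16.617050170898438, 14.616717338562012), 88.81581115722656), np.float64(0.10198336239619232))
```

View pics/end.png

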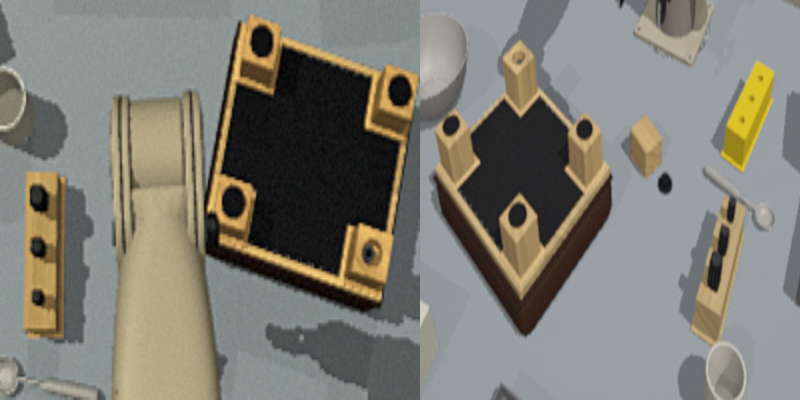

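The driver stands upright in its hole and the other things look undisturbed. The robot is clear.

```bash
python3 -c "
from station import manip
manip.close_job()"
```

```text
the job is handed in; nothing more can be done
```

The bolt came up tight, the largest driver is back in its hole, and the job is handed in at about 47 s of the 72 s allowed.

- **Driver:** I took the largest one from the end of the plywood stand nearest the mug. The wrist camera showed the bolt's socket, and the tip went in without searching. The push stayed under about 4 N, and the tip ended about 20.7 mm below the sole.
- **Bolt:** I turned it about 200° clockwise in one grip, so no regrip was needed. Running torque was about 0.1 N m. It then rose to a steady 0.29 N m, with one reading of 0.34 N m, and I stopped there. The bolt angle itself can't be read, so "home" rests on that torque rise. The angle fits the 2.4–3.4 rad stated for the bolt plus the driver's play.
- **Putting it back:** The driver met the block at its starting height. In the final pictures it stands upright, with its top at 114 mm. The other drivers measured within about 1 mm of where they started. The mug, spoon, glide and spare foot look undisturbed, though I did not measure them again.

One disagreement: the top and wrist cameras placed the stand about 5 mm apart in x. I went with the wrist camera.

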